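# Fit the reading magnifier to the tube tester

## Robot

A 7-joint arm with a two-finger parallel gripper is mounted at the origin on the work surface. World frame = base frame: x ahead of the robot, y to its left, z up, the work surface at z = 0. Lengths are in m, angles in degrees, forces in N, time in s.
With the tool pointing down it reaches from about 0.4 to 0.85 m from the base axis. Payload 4.4 kg.
Tool frame: the origin (TCP) lies between the finger pads; the fingertips stand 19 mm ahead of it and the grasp point (between the pads) is the TCP; z points along the fingers, x is the direction in which the jaws open and shut, and the axes are right-handed (so a half turn about z gives the same grasp; the last joint's range is limited). The gripper opens to 94 mm and grips with 3 to 60 N. Pads are 16 mm wide; open, the fingers measure 119 mm over their backs; the gripper's body (75 mm by 177 mm) begins 78 mm behind the grasp point.
Start: joints at [72.147, 36.005, 2.206, 86.941, -1.547, 57.084, -1.146], TCP at [0.158, -0.63, 0.224] pointing down, gripper open.
Joint ranges: [-175.42, 175.42], [-21.48, 121.26], [-71.46, 75.88], [10.55, 141.38], [-63.04, 243.04], [13.31, 113.54], [-168.57, 168.57]. Speed limits (degrees/s): [147.25, 147.25, 180, 180, 180, 180, 180].

## Interface

Orientations are given as a 3x3 rotation matrix whose columns are the frame's x, y, z axes.
In Python, from cell import sensors, eyes, sign_off gives the robot as it stands. The module is installed in compiled form; this text tells all that it offers.
- The arm moves only by the shell command python3 -m handwheel 'ROWS' [FORCE]. ROWS is text: rows parted by semicolons, each of 7 numbers parted by spaces: the shift along the tool's x, y, z in m, then the turn, a rotation vector about the tool's x, y, z in degrees, then the finger opening in m, from 0 to 0.094. In form: dx dy dz ax ay az jaw; .... A call has exactly 8 rows; each row shifts and turns the commanded pose from where the row before left it, along the tool's axes as they then stand; what a row does not reach is not made up. A row lasts 1/8 s, in which the tool goes at most 62.5 mm and 10.7 degrees, less where a joint would pass 70% of its speed; a pose out of reach is approached as far as the arm can. A call with a gripper value outside its range is refused whole. The fingers move at their own pace and stop on an object; FORCE is the grip in N (left out, the last holds). Time passes only in rows, so rows that do not move let the fingers close, or fill a call up. It gives the time, the measured TCP pose, the force and the opening at its end, in the units of the state.
- sensors.sense(): the state, without advancing time (a new reading comes with each control period).
- eyes.camera(name): name is "scene" or "top"; returns the picture (400x640x3 uint8, blue, green, red); there is no depth.
- eyes.get_calibration(name): a dict with "fx", "fy", "cx", "cy" (pixels), "extrinsics" (4x4, takes a point from camera to world coordinates). Camera axes: x right, y down, z forward; pixel columns grow to the right and rows downward; lengths in m; the calibration is good to about 2 mm. A picture is of the moment at which its call begins. get_calibration takes no time and is no camera call.
- sign_off(): hands the job in, once; it reports no verdict.
The state is a dict: "clock": time; "joint_positions": joint angles; "dq": joint speeds; "joint_torque": joint torques, N m; "tcp_pos": TCP position; "tool_rot": TCP orientation; "wrist_force": force on the tool from outside, world axes, zero at the start; "wrist_torque": the same for the moment, N m; "gripper_width": finger opening in m.
Only numpy, scipy, OpenCV 4.12 (cv2) and the standard library are available. Lean on these libraries where they do the work, as an engineer would, in place of code of your own. Each camera call takes 0.05 s, during which the arm holds its last target.

## Task

Slide the steel dust shutter on the tube tester's sloping post holder fully open, then take the magnifier out of its wooden stand and slide its rod down into that holder, past the spring plunger, until the collar is fully home on the holder and the lens is over the chart window. Let go of it and leave the glass tubes standing undisturbed in their rail.

Things in the scene. Friction and masses are not known exactly. Their poses are not given: they have to be found in the camera images.
- tester: The grey tube tester, fixed: wedge cabinet 240 mm deep, 340 mm wide, panel sloping 30 degrees, low front edge at -x. Origin: centre of the underside; x to its high rear, z up. On the panel stands the post holder, an aluminium block 44 x 44 mm, 54 mm high; a steel ledge for the open shutter joins its -y side at the same height. All else on the panel is under 20 mm high.
- holder_mouth (a point): Centre of the bore's mouth on the holder's flat top. z: bore axis, outwards, 30 degrees from vertical, leaning to the tester's low front; x: up the slope; y: level, as the tester's y. Square bore 16 mm wide through the 54 mm, mouth flared 6 mm each side. In its +y wall, 35 mm below the mouth, a spring plunger's round nose reaches 6 mm into the bore. Sliding the rod over it takes about 8 to 15 N along the bore.
- shutter (a joint): Opening of the dust shutter in m: a 3 mm steel plate on the holder's top that covers the mouth at 0 and slides along -y of holder_mouth to 0.042, fully open. Slides with about 1.5 N, stays where it is left. Starts shut or nearly shut (up to 0.008).
- shutter_tab (a point): Centre of the upright tab on the shutter: 10 mm thick along y (sliding direction), 26 mm along x, 26 mm high along z; axes parallel to holder_mouth's. The plate's upper face is 13 mm below this point. Shut, the point is 13 mm to the -y side of the bore axis and 16.5 mm above the holder's top. It can be pinched or pushed.
- plunger (a joint): How far the spring plunger is pushed back, in m: 0 with the bore empty, about 0.004 while the full rod is under it, under 0.0015 with its nose in the rod's groove (rod home).
- magnifier_grip (a point): Point on the axis of the magnifier's black grip, a square bar 22 x 22 mm, 46 mm high, faces along x and y; 25 mm above its foot, which stands on the collar's upper face. z points up along the rod; -x points to the lens. Loose, 0.21 to 0.39 kg. At the start it is upright, collar flat on the stand's top.
- magnifier_collar (a point): Centre of the underside of the magnifier's steel collar (36 mm diameter, 8 mm thick), 33 mm below magnifier_grip, same axes. Below it the steel rod, 14 mm diameter, 50 mm long, with a round nose (7 mm radius) and a groove 3 mm deep centred 33 mm below this point. Home: this point at holder_mouth.
- magnifier_lens (a point): Centre of the magnifier's lens, a flat disc with steel rim, 56 mm diameter, 9 mm thick, parallel to the collar, 62 mm to the -x side of the rod's axis and 4 mm above the collar's underside.
- chart_window (a point): Centre of the chart window on the black roller-chart housing on the panel, 62 mm down the slope (-x) from the bore axis; axes parallel to holder_mouth's. With the rod home and the magnifier's axes turned to agree with these, the lens is over it, about 38 mm above.
- stand: The magnifier's wooden stand, fixed to the counter, 60 x 60 mm, 54 mm high, with an upright square hole 18 mm wide through it. Origin at the centre of its underside, z up.
- tube0_mid (a point): Middle of the first small glass tube (19 mm diameter, 57 mm high, loose) standing in the steel gate rail at the right rear; z up. Not to be disturbed.
- tube1_mid (a point): Middle of the second small glass tube (19 mm diameter, 57 mm high, loose) standing in the steel gate rail at the right rear; z up. Not to be disturbed.
- tube2_mid (a point): Middle of the third small glass tube (19 mm diameter, 57 mm high, loose) standing in the steel gate rail at the right rear; z up. Not to be disturbed.
- magnifier: The whole magnifier (grip, collar, rod, lens). Origin at the tip of the rod, 50 mm below the collar's underside, same axes as magnifier_grip.

How it is judged (in metres and radians):
On the way, in this order (a step that is already met when the one before it is completed fails the run):
1. the shutter is slid open (value of joint shutter above 0.037 m), for 0.1 s.
2. the magnifier's rod is in the bore, in line with it, and holds the spring plunger pushed back (value of joint plunger above 0.0022 m and distance between magnifier_collar and holder_mouth below 0.02 m and x of magnifier_collar in the frame of holder_mouth between -0.006 and 0.006 m and y of magnifier_collar in the frame of holder_mouth between -0.006 and 0.006 m and angle between the z axis of magnifier_collar and the z axis of holder_mouth, either way round below 0.12 rad), for 0.02 s.
At the end, for the whole second after the job is handed in: Shutter open at least 34 mm; collar underside within 4 mm of the bore mouth's centre, in line within 0.08 rad; plunger nose in the groove (under 2 mm back); lens over the chart window within 15 mm along and across the slope; magnifier at rest; three tubes upright (within 0.3 rad) (value of joint shutter above 0.034 m and value of joint plunger below 0.002 m and distance between magnifier_collar and holder_mouth below 0.004 m and angle between the z axis of magnifier_collar and the z axis of holder_mouth, either way round below 0.08 rad and x of magnifier_lens in the frame of chart_window between -0.015 and 0.015 m and y of magnifier_lens in the frame of chart_window between -0.015 and 0.015 m and linear speed of magnifier below 0.02 m/s and angle between each of tube0_mid, tube1_mid, tube2_mid's own z axis and vertical below 0.3 rad); the robot touches nothing.
It fails at once if a glass tube is moved more than 15 mm or tipped (distance of any of tube0_mid, tube1_mid, tube2_mid from where it was at the start of the episode above 0.015 m or angle between any of tube0_mid, tube1_mid, tube2_mid's own z axis and vertical above 0.4 rad).
It also fails if it takes over 59 s, if anything falls off the work surface, if the arm or the gripper's body presses on something with over 40 N, if the wrist force passes 120 N, or if a joint passes its speed limit or range.

## Working session

There is one attempt and no reset: what is moved stays moved. The work goes in short steps, Python scripts to look and compute and a shell command to move; the robot and the scene stay as the last step left them, time stands still between calls to the robot, and variables do not carry over. Pictures are saved under pics/ and viewed, and the job is handed in when it is done.

```bash
mkdir -p pics
python3 - <<'E'
from cell import sensors, eyes
import cv2,numpy as np
s=sensors.sense()
for k in s: print(k,np.round(s[k],4).tolist())
for n in("scene","top"):
    c=eyes.get_calibration(n); print(n,c["fx"],c["fy"],c["cx"],c["cy"],np.round(c["extrinsics"],4).tolist())
    cv2.imwrite(f"pics/{n}0.png",eyes.camera(n))
E
```

```text
clock 0.0
joint_positions [72.1479, 36.0574, 2.202, 86.9934, -1.5466, 57.0843, -1.1459]
dq [0.0093, 0.0233, -0.0465, 0.0727, 0.0254, -0.0529, 0.0873]
joint_torque [0.0002, -54.9712, 1.1435, -18.6631, -0.0522, 0.0237, 0.0001]
tcp_pos [0.158, -0.6299, 0.2236]
tool_rot [[0.2433, -0.9699, -0.0005], [-0.9699, -0.2433, 0.0018], [-0.0018, 0.0, -1.0]]
wrist_force [-0.6544, -0.1433, -1.2835]
wrist_torque [-0.0437, 0.0163, 0.0322]
gripper_width 0.0941
scene 465.7848507457783 465.7848507457783 328.3923119044525 199.2844256177026 [[-0.0169, 0.562, -0.827, 1.4527], [0.9999, 0.0128, -0.0117, -0.0652], [0.004, -0.827, -0.5621, 0.7887], [0.0, 0.0, 0.0, 1.0]]
top 395.1354990669701 395.1354990669701 320.28171052558 198.0851479556404 [[0.0223, -0.9878, 0.154, 0.3786], [-0.9994, -0.0178, 0.0308, -0.0765], [-0.0277, -0.1546, -0.9876, 1.0049], [0.0, 0.0, 0.0, 1.0]]
```

View pics/scene0.png

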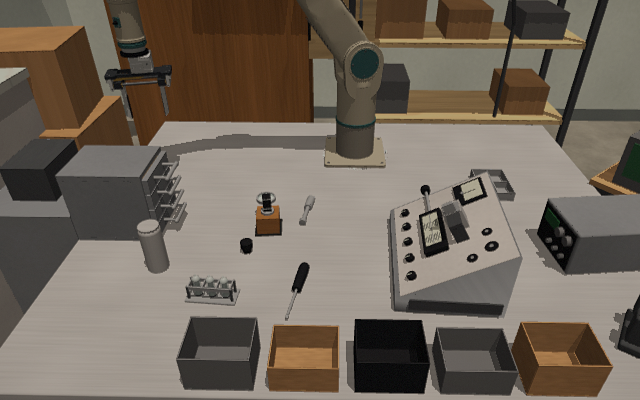

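View pics/top0.png

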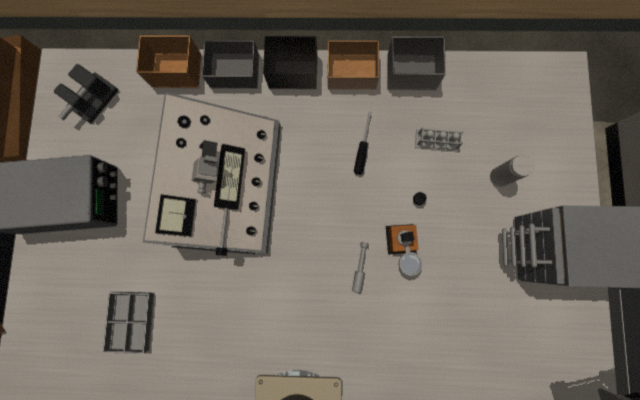

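Run:
```python
import cv2
a=cv2.imread("pics/top0.png");b=cv2.imread("pics/scene0.png")
cv2.imwrite("pics/c1.png",cv2.resize(a[85:265,140:290],None,fx=3.3,fy=3.3,interpolation=cv2.INTER_CUBIC))
cv2.imwrite("pics/c2.png",cv2.resize(b[165:325,380:530],None,fx=3.7,fy=3.7,interpolation=cv2.INTER_CUBIC))
x=cv2.resize(a[215:285,375:445],None,fx=5.7,fy=5.7,interpolation=cv2.INTER_CUBIC)
y=cv2.resize(b[180:250,235:305],None,fx=5.7,fy=5.7,interpolation=cv2.INTER_CUBIC)
cv2.imwrite("pics/c3.png",cv2.hconcat([x,y]))
```

```text
(no output)
```

View pics/c1.png

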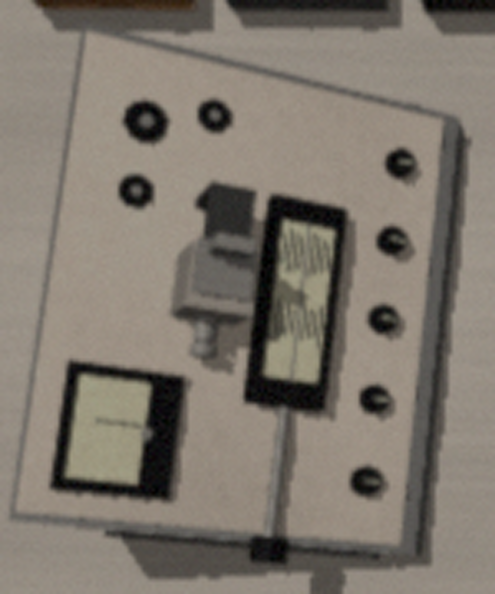

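View pics/c2.png

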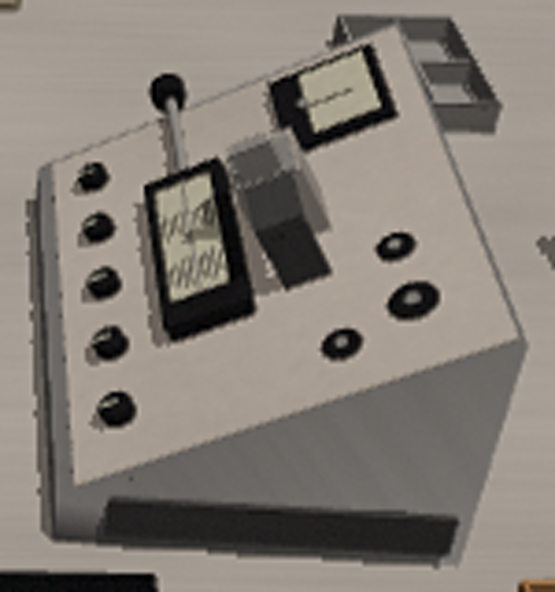

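View pics/c3.png

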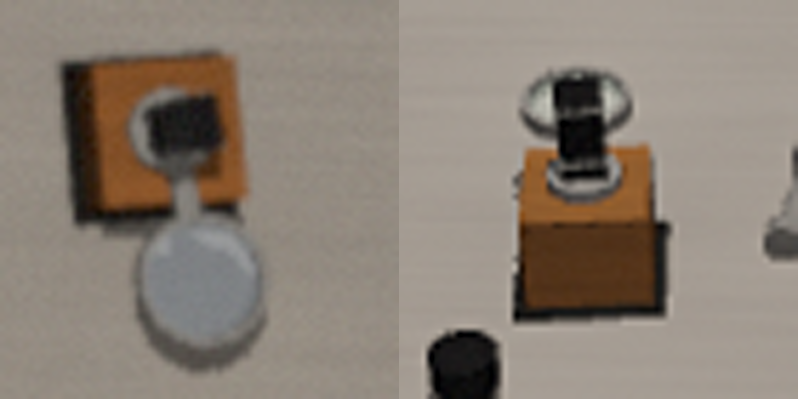

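Run:
```python
import cv2
a=cv2.imread("pics/top0.png");b=cv2.imread("pics/scene0.png")
x=cv2.resize(a[135:200,185:235],None,fx=8,fy=8,interpolation=cv2.INTER_CUBIC)
y=cv2.resize(b[195:260,430:480],None,fx=8,fy=8,interpolation=cv2.INTER_CUBIC)
cv2.imwrite("pics/c4.png",cv2.convertScaleAbs(cv2.hconcat([x,y]),alpha=1.5,beta=0))
```

```text
(no output)
```

View pics/c4.png

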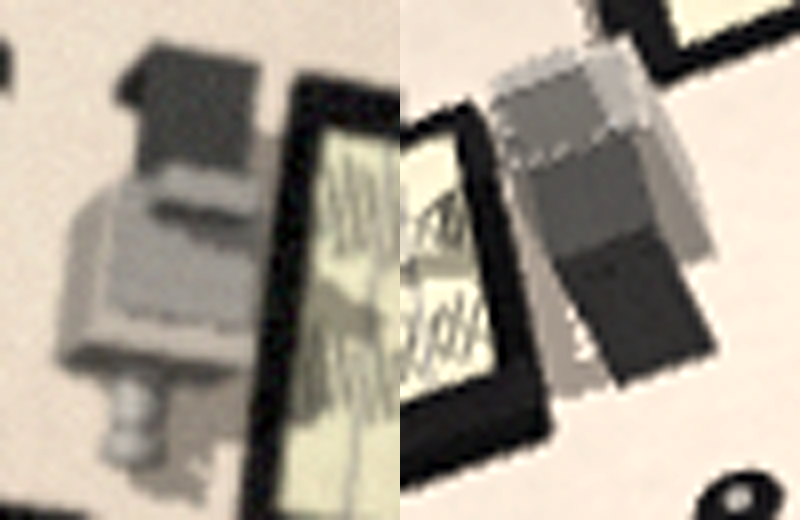

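```bash
cat > h.py <<'E'
import numpy as np, cv2
from cell import eyes
from scipy.spatial.transform import Rotation as R
C={n:eyes.get_calibration(n) for n in("scene","top")}
def proj(n,P):
    c=C[n];E=np.array(c["extrinsics"]);p=(np.atleast_2d(P)-E[:3,3])@E[:3,:3]
    return np.c_[c["fx"]*p[:,0]/p[:,2]+c["cx"],c["fy"]*p[:,1]/p[:,2]+c["cy"]]
def Rz(a): return R.from_euler('z',a).as_matrix()
# tester pose
S=np.sqrt(3)/2
Rs=np.array([[S,0,-.5],[0,1,0],[.5,0,S]]) # cols: upslope x, y, z normal leaning to -x
def tester(p):
    X,Y,yaw,h0=p[:4]
    return np.array([X,Y,0]),Rz(yaw)
def panelpt(p,u,v,w=0): # u along slope from panel centre
    t,A=tester(p); c=np.array([0,0,p[3]+.12*np.tan(np.pi/6)])
    return t+A@(c+Rs@np.array([u,v,w]))
def crop(pts,s,off): return (np.array(pts,float)+.5)/s-.5+np.array(off)
E
cat > fit.py <<'E'
from h import *
from scipy.optimize import least_squares
L=.12/S
corn=[(L,-.17),(L,.17),(-L,.17),(-L,-.17)]
top=crop([(85,30),(12,517),(403,548),(445,117)],3.3,(140,85))
sc=crop([(523,340),(398,25),(50,163),(75,485)],3.7,(380,165))
def res(p):
    P=[panelpt(p,*c) for c in corn]
    return np.r_[(proj("top",P)-top).ravel(),(proj("scene",P)-sc).ravel()]
r=least_squares(res,[.55,.17,np.pi/2,.04])
print(r.x,np.degrees(r.x[2]),np.round(r.fun.reshape(-1,2),1).tolist()); np.save("tp.npy",r.x)
E
python3 fit.py
```

```text
[0.56745989 0.20179096 1.51330856 0.03438675] 86.70619356421795 [[-3.6, -1.9], [-4.0, 1.9], [0.8, 2.6], [1.5, 0.3], [1.4, 0.9], [-0.1, -0.9], [-3.2, 1.0], [-4.6, 3.9]]
```

```bash
cat > fit.py <<'E'
from h import *
from scipy.optimize import least_squares
top=crop([(85,30),(12,517),(403,548),(445,117)],3.3,(140,85))
sc=crop([(523,340),(398,25),(50,163),(75,485)],3.7,(380,165))
def res(p):
    corn=[(p[4],-p[6]),(p[4],p[6]),(-p[5],p[6]),(-p[5],-p[6])]
    P=[panelpt(p,*c) for c in corn]
    return np.r_[(proj("top",P)-top).ravel(),(proj("scene",P)-sc).ravel(),(p[6]-.17)*500]
r=least_squares(res,[.55,.17,np.pi/2,.04,.138,.138,.17])
print(r.x,np.degrees(r.x[2]),np.round(r.fun[:-1].reshape(-1,2),1).tolist())
# free triangulation
for a,b in zip(top,sc):
    P=cv2.triangulatePoints(*[ (np.array([[c["fx"],0,c["cx"]],[0,c["fy"],c["cy"]],[0,0,1]])@np.linalg.inv(np.array(c["extrinsics"]))[:3]) for c in (C["top"],C["scene"])],a[:,None],b[:,None])
    print(np.round((P[:3]/P[3]).ravel(),4))
E
python3 fit.py
```

```text
[ 0.51746912 -0.7206033   1.51525818 -0.49594683  1.19914369 -0.93492722
  0.16660448] 86.81789885755742 [[-1.6, -0.8], [-1.1, -0.0], [-1.7, 0.4], [-1.3, -0.0], [-1.4, 0.0], [-1.9, -0.1], [-0.9, 0.3], [-1.5, 1.3]]
[0.741  0.3077 0.1714]
[0.4095 0.3276 0.172 ]
[0.3972 0.0966 0.0421]
[0.728  0.0788 0.0437]
```

```bash
cat > fit2.py <<'E'
from h import *
from scipy.optimize import least_squares
top=crop([(85,30),(12,517),(403,548),(445,117)],3.3,(140,85))
sc=crop([(523,340),(398,25),(50,163),(75,485)],3.7,(380,165))
def res(p):
    corn=[(p[4],-.167),(p[4],.167),(-p[4],.167),(-p[4],-.167)]
    P=[panelpt(p,*c) for c in corn]
    return np.r_[(proj("top",P)-top).ravel(),(proj("scene",P)-sc).ravel()]
r=least_squares(res,[.55,.17,np.pi/2,.04,.138])
print(r.x,np.degrees(r.x[2]),np.round(r.fun.reshape(-1,2),1).tolist()); np.save("tp.npy",r.x)
E
python3 fit2.py
cat > wire.py <<'E'
import sys
from h import *
def box(u0,u1,v0,v1,w0,w1): return [(u,v,w) for u in(u0,u1) for v in(v0,v1) for w in(w0,w1)]
ED=[(0,1),(2,3),(4,5),(6,7),(0,2),(1,3),(4,6),(5,7),(0,4),(1,5),(2,6),(3,7)]
def draw(p,u,v,s,boff,tf,sf,out,k=8):
    a=[]
    for n,f,off,b in(("top",tf,(185,125),boff[0]),("scene",sf,(430,190),boff[1])):
        im=cv2.imread(f)[off[1]:off[1]+75,off[0]:off[0]+50]
        im=cv2.convertScaleAbs(cv2.resize(im,None,fx=k,fy=k,interpolation=cv2.INTER_CUBIC),alpha=1.5)
        for bx,col in((box(u-.022,u+.022,v-.022,v+.022,0,.054),(0,0,255)),(box(u-.013,u+.013,v-.018-s,v-.008-s,.0575,.0835),(0,255,0))):
            q=proj(n,[panelpt(p,*c) for c in bx])+b
            q=((q-off+.5)*k-.5).round().astype(int)
            for i,j in ED: cv2.line(im,tuple(map(int,q[i])),tuple(map(int,q[j])),col,1)
        a.append(im)
    cv2.imwrite(out,cv2.hconcat(a))
if __name__=="__main__":
    p=np.load("tp.npy"); u,v,s=map(float,sys.argv[1:4])
    draw(p,u,v,s,[(1.5,0),(1.5,0)],"pics/top0.png","pics/scene0.png",sys.argv[4])
E
python3 wire.py 0 0 0 pics/w1.png
```

```text
[0.5687321  0.20204919 1.51513582 0.03754855 0.13210453] 86.81088762602676 [[-1.6, -0.9], [-1.2, 0.2], [-1.8, 0.5], [-1.3, -0.1], [-1.4, 0.2], [-2.0, -0.2], [-0.9, 0.2], [-1.5, 1.5]]
```

View pics/w1.png

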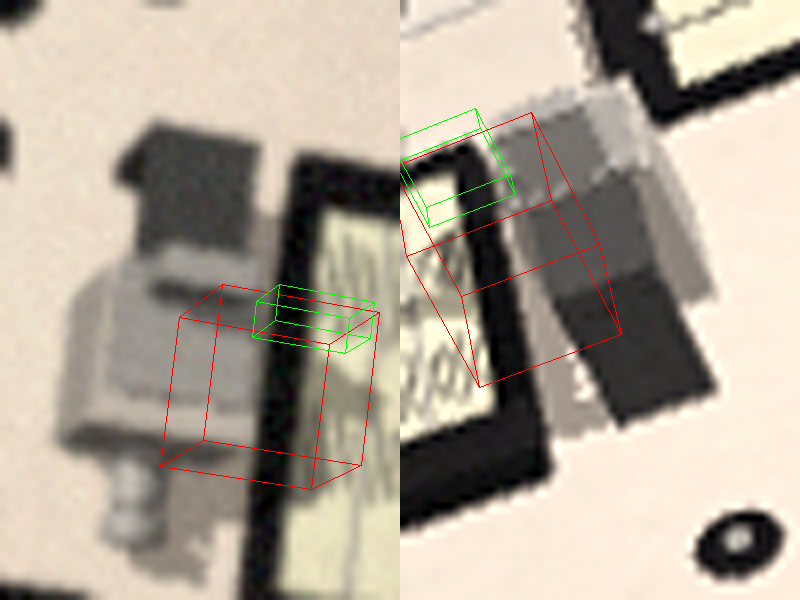

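```bash
python3 wire.py .029 -.010 0.003 pics/w2.png
```

```text
(no output)
```

View pics/w2.png

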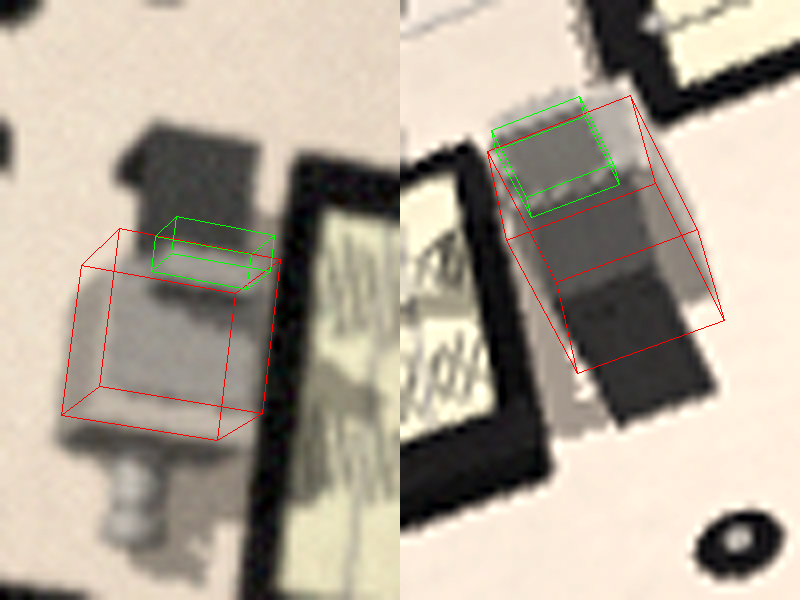

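```bash
python3 wire.py .030 -.004 0.007 pics/w3.png
```

```text
(no output)
```

View pics/w3.png

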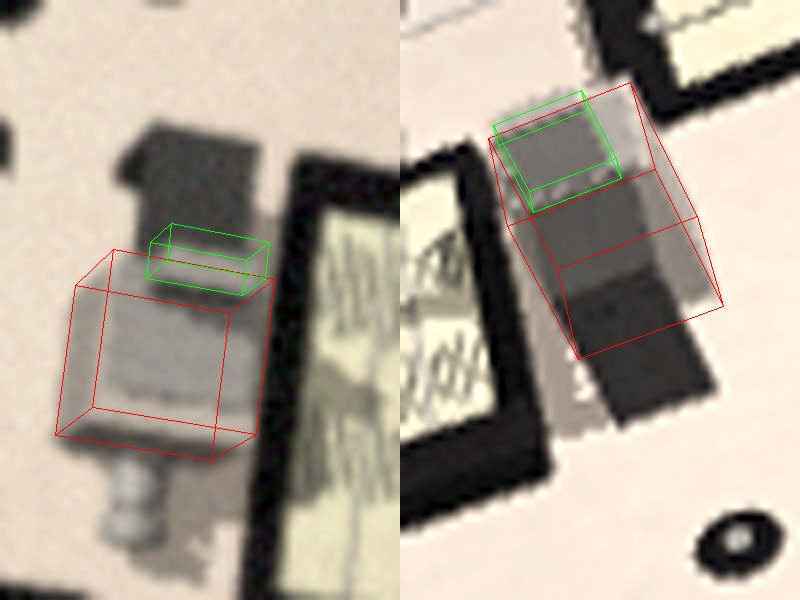

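```bash
cat > pose.py <<'E'
from h import *
p=np.load("tp.npy");u,v,s=.0295,-.0045,.006
A=Rz(p[2])@Rs
mouth=panelpt(p,u,v,.054); tab=mouth+A@np.array([0,-.013-s,.0165])
if __name__=="__main__":
    np.set_printoptions(precision=4,suppress=True)
    print(mouth,tab,A)
    # magnifier: top crop/scene crop pts: stand top & grip top & lens
    def tri(a,b):
        P=cv2.triangulatePoints(*[ (np.array([[c["fx"],0,c["cx"]],[0,c["fy"],c["cy"]],[0,0,1]])@np.linalg.inv(np.array(c["extrinsics"]))[:3]) for c in (C["top"],C["scene"])],a[:,None],b[:,None]); return (P[:3]/P[3]).ravel()
    T=lambda q:crop([q],5.7,(375,215))[0]; Q=lambda q:crop([(q[0]-399,q[1])],5.7,(235,180))[0]
    for nm,a,b in (("griptop",(185,120),(577,88)),("lens",(202,280),(577,104)),("st1",(90,66),(527,150)),("st2",(235,58),(650,147)),):
        pass
    print("grip",tri(T((185,122)),Q((577,90))),"lens",tri(T((202,278)),Q((577,102))))
    # stand top corners: top crop TL=+x,+y ; scene near-left = +x,-y
    print("st",tri(T((88,66)),Q((657,223))),tri(T((235,57)),Q((520,223))),tri(T((247,195)),Q((526,148))))
E
python3 pose.py
```

```text
[0.5731 0.2003 0.1683] [0.5917 0.1911 0.1826] [[ 0.0482 -0.9985 -0.0278]
 [ 0.8647  0.0556 -0.4992]
 [ 0.5     0.      0.866 ]]
grip [ 0.4357 -0.245   0.1074] lens [ 0.3746 -0.258   0.0597]
st [ 0.4618 -0.2113  0.0513] [ 0.4665 -0.2735  0.0539] [ 0.4091 -0.2781  0.0559]
```

```bash
cat > plan.py <<'E'
from pose import *
from cell import sensors
def rows(P0,R0,P1,R1,n):
    rv=R.from_matrix(R0.T@R1).as_rotvec()/n; P=np.array(P0);Rc=R0.copy()
    for i in range(n):
        d=Rc.T@((P1-P0)/n); print(' '.join('%.4f'%x for x in d),' '.join('%.2f'%x for x in np.degrees(rv)))
        Rc=Rc@R.from_rotvec(rv).as_matrix()
def cur():
    s=sensors.sense(); return np.array(s["tcp_pos"]),np.array(s["tool_rot"])
xt=-A[:,1]; zt=-A[:,2]; RT=np.c_[xt,np.cross(zt,xt),zt]   # tilted tool frame
def down(deg):
    a=np.radians(deg); x=np.array([np.cos(a),np.sin(a),0]);z=np.array([0,0,-1.]); return np.c_[x,np.cross(z,x),z]
E
python3 - <<'E'
from plan import *
np.set_printoptions(precision=4,suppress=True)
P,Rc=cur(); P1=np.array([P[0]+.02,P[1]+.03,.33])
print("lift");rows(P,Rc,P1,Rc,2)
P2=np.array([.58,.14,.33]); print("A");rows(P1,Rc,P2,down(-3.2),22)
pp=tab+A@[0,0,.072]; print("B",pp);rows(P2,down(-3.2),pp,RT,4)
print(RT)
E
```

```text
lift
-0.0122 -0.0133 -0.0531 0.00 0.00 0.00
-0.0122 -0.0133 -0.0531 0.00 0.00 0.00
A
-0.0282 -0.0259 0.0000 -0.00 0.00 -3.31
-0.0266 -0.0275 0.0000 -0.00 0.00 -3.31
-0.0250 -0.0290 0.0000 -0.00 0.00 -3.31
-0.0233 -0.0304 0.0000 -0.00 0.00 -3.31
-0.0215 -0.0317 0.0000 -0.00 0.00 -3.31
-0.0196 -0.0328 0.0000 -0.00 0.00 -3.31
-0.0177 -0.0339 0.0000 -0.00 0.00 -3.31
-0.0157 -0.0349 0.0000 -0.00 0.00 -3.31
-0.0137 -0.0357 0.0000 -0.00 0.00 -3.31
-0.0116 -0.0365 0.0000 -0.00 0.00 -3.31
-0.0095 -0.0371 0.0000 -0.00 0.00 -3.31
-0.0073 -0.0376 0.0000 -0.00 0.00 -3.31
-0.0052 -0.0379 0.0000 -0.00 0.00 -3.31
-0.0030 -0.0382 0.0000 -0.00 0.00 -3.31
-0.0008 -0.0383 0.0000 -0.00 0.00 -3.31
0.0015 -0.0382 0.0000 -0.00 0.00 -3.31
0.0037 -0.0381 0.0000 -0.00 0.00 -3.31
0.0058 -0.0378 0.0000 -0.00 0.00 -3.31
0.0080 -0.0374 0.0000 -0.00 0.00 -3.31
0.0102 -0.0369 0.0000 -0.00 0.00 -3.31
0.0123 -0.0363 0.0000 -0.00 0.00 -3.31
0.0143 -0.0355 0.0000 -0.00 0.00 -3.31
B [0.5897 0.1551 0.245 ]
0.0022 -0.0039 0.0213 7.50 -0.00 -0.00
0.0022 -0.0011 0.0216 7.50 -0.00 -0.00
0.0022 0.0017 0.0215 7.50 -0.00 -0.00
0.0022 0.0045 0.0211 7.50 -0.00 -0.00
[[ 0.9985 -0.0482  0.0278]
 [-0.0556 -0.8647  0.4992]
 [-0.     -0.5    -0.866 ]]
```

```bash
python3 -m handwheel '-0.012 -0.013 -0.053 0 0 0 0.05; -0.012 -0.013 -0.053 0 0 0 0.05; -0.028 -0.026 0 0 0 -3.3 0.05; -0.027 -0.027 0 0 0 -3.3 0.05; -0.025 -0.029 0 0 0 -3.3 0.05; -0.023 -0.030 0 0 0 -3.3 0.05; -0.022 -0.032 0 0 0 -3.3 0.05; -0.020 -0.033 0 0 0 -3.3 0.05' 20
python3 -m handwheel '-0.018 -0.034 0 0 0 -3.3 0.05; -0.016 -0.035 0 0 0 -3.3 0.05; -0.014 -0.036 0 0 0 -3.3 0.05; -0.012 -0.036 0 0 0 -3.3 0.05; -0.010 -0.037 0 0 0 -3.3 0.05; -0.007 -0.038 0 0 0 -3.3 0.05; -0.005 -0.038 0 0 0 -3.3 0.05; -0.003 -0.038 0 0 0 -3.3 0.05'
python3 -m handwheel '-0.001 -0.038 0 0 0 -3.3 0.05; 0.001 -0.038 0 0 0 -3.3 0.05; 0.004 -0.038 0 0 0 -3.3 0.05; 0.006 -0.038 0 0 0 -3.3 0.05; 0.008 -0.037 0 0 0 -3.3 0.05; 0.010 -0.037 0 0 0 -3.3 0.05; 0.012 -0.036 0 0 0 -3.3 0.05; 0.014 -0.035 0 0 0 -3.3 0.05'
python3 - <<'E'
from plan import *
np.set_printoptions(precision=4,suppress=True)
s=sensors.sense();print(np.round(s["joint_positions"],1))
P,Rc=cur();pp=tab+A@[0,0,.072];rows(P,Rc,pp,RT,6)
E
```

```text
clock: 1.1
tcp_pos: [0.287, -0.3971, 0.3302]
tool_rot: [[0.559, -0.829, -0.0], [-0.829, -0.559, 0.0], [-0.001, -0.0, -1.0]]
wrist_force: [0.7, 0.7, -0.6]
gripper_width: 0.05
clock: 2.1
tcp_pos: [0.4326, -0.1272, 0.3303]
tool_rot: [[0.869, -0.494, -0.0], [-0.494, -0.869, 0.0], [-0.0, 0.0, -1.0]]
wrist_force: [-0.4, 0.2, -0.6]
gripper_width: 0.05
clock: 3.1
tcp_pos: [0.5779, 0.1401, 0.3301]
tool_rot: [[0.998, -0.056, -0.001], [-0.056, -0.998, -0.0], [-0.001, 0.0, -1.0]]
wrist_force: [0.2, -0.4, -0.5]
gripper_width: 0.05
[  2.2  28.1 -29.5  87.1  14.4  68.7 -32.9]
0.0018 -0.0026 0.0142 5.00 0.01 -0.01
0.0018 -0.0014 0.0143 5.00 0.01 -0.01
0.0018 -0.0001 0.0144 5.00 0.01 -0.01
0.0018 0.0012 0.0144 5.00 0.01 -0.01
0.0018 0.0024 0.0142 5.00 0.01 -0.01
0.0018 0.0036 0.0140 5.00 0.01 -0.01
```

```bash
python3 -m handwheel '0.0018 -0.0026 0.0142 5 0 0 0.05; 0.0018 -0.0014 0.0143 5 0 0 0.05; 0.0018 0 0.0144 5 0 0 0.05; 0.0018 0.0012 0.0144 5 0 0 0.05; 0.0018 0.0024 0.0142 5 0 0 0.05; 0.0018 0.0036 0.014 5 0 0 0.05; 0 0 0 0 0 0 0.05; 0 0 0 0 0 0 0.05'
python3 - <<'E'
from plan import *
np.set_printoptions(precision=4,suppress=True)
s=sensors.sense();print(np.round(s["joint_positions"],1))
for n in("scene","top"):
    cv2.imwrite(f"pics/{n}1.png",eyes.camera(n))
P,Rc=cur();print(P,"err in tool",Rc.T@(tab-P))
a=[]
for n,o in(("top",(165,100)),("scene",(390,150))):
    im=cv2.imread(f"pics/{n}1.png")[o[1]:o[1]+110,o[0]:o[0]+80]
    im=cv2.resize(im,None,fx=5,fy=5,interpolation=cv2.INTER_CUBIC)
    for pt,c in((P,(0,0,255)),(P+Rc@[.025,0,.019],(0,255,0)),(P+Rc@[-.025,0,.019],(0,255,0)),(tab,(255,0,0))):
        q=((proj(n,pt)[0]-o+.5)*5).astype(int); cv2.circle(im,tuple(map(int,q)),3,c,-1)
    a.append(im)
cv2.imwrite("pics/d1.png",cv2.convertScaleAbs(cv2.hconcat(a),alpha=1.4))
E
```

```text
clock: 4.1
tcp_pos: [0.5895, 0.1549, 0.2461]
tool_rot: [[0.998, -0.049, 0.029], [-0.057, -0.865, 0.499], [0.001, -0.5, -0.866]]
wrist_force: [0.7, 0.3, 0.4]
gripper_width: 0.0497
[ 26.5  37.8 -43.8  99.4  -5.9  44.6  -8.5]
[0.5896 0.1556 0.2468] err in tool [-0.      0.0013  0.0733]
```

View pics/d1.png

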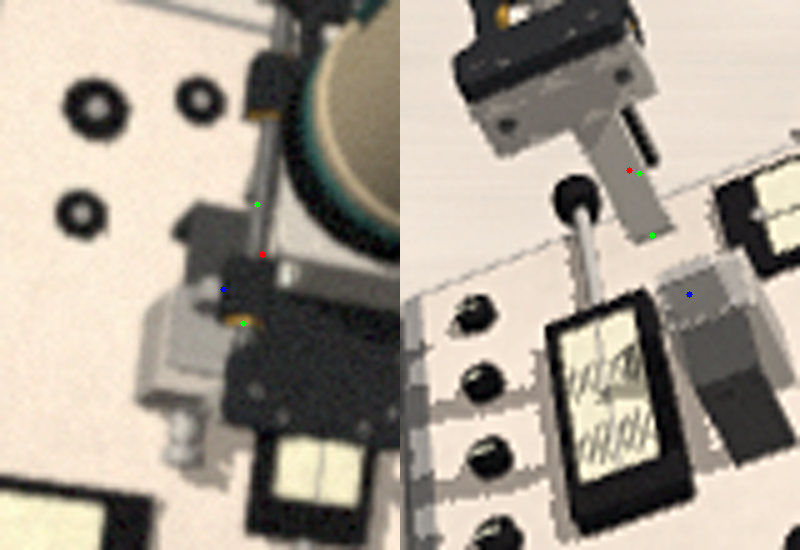

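```bash
python3 -m handwheel '0 0.001 0.012 0 0 0 0.05; 0 0 0.012 0 0 0 0.05; 0 0 0.012 0 0 0 0.05; 0 0 0.012 0 0 0 0.05; 0 0 0.006 0 0 0 0.05; 0 0 0.005 0 0 0 0.05; 0 0 0 0 0 0 0.05; 0 0 0 0 0 0 0.05'
cat > look.py <<'E'
import sys
from plan import *
np.set_printoptions(precision=4,suppress=True)
k=sys.argv[1]; P,Rc=cur(); a=[]
print(P,"mouth in tool",Rc.T@(mouth-P))
for n,o in(("top",(165,100)),("scene",(390,150))):
    im0=eyes.camera(n); cv2.imwrite(f"pics/{n}_{k}.png",im0)
    im=cv2.resize(im0[o[1]:o[1]+110,o[0]:o[0]+80],None,fx=5,fy=5,interpolation=cv2.INTER_CUBIC)
    a.append(im)
cv2.imwrite(f"pics/d_{k}.png",cv2.convertScaleAbs(cv2.hconcat(a),alpha=1.4))
E
python3 look.py 2
```

```text
clock: 5.2
tcp_pos: [0.5913, 0.1826, 0.194]
tool_rot: [[0.998, -0.05, 0.03], [-0.058, -0.865, 0.499], [0.001, -0.5, -0.866]]
wrist_force: [0.0, -0.2, 0.3]
gripper_width: 0.0497
[0.5913 0.1826 0.194 ] mouth in tool [-0.0191 -0.0016  0.0306]
```

View pics/d_2.png

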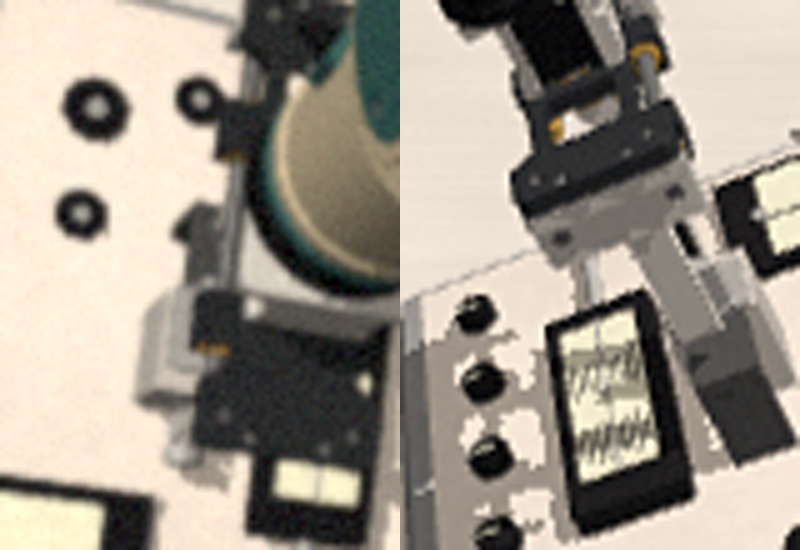

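Run:
```python
import cv2
o=[]
for f in("top0","top_2"):
    a=cv2.imread(f"pics/{f}.png")[135:190,190:230]
    o.append(cv2.convertScaleAbs(cv2.resize(a,None,fx=10,fy=10,interpolation=cv2.INTER_CUBIC),alpha=1.8,beta=10))
cv2.imwrite("pics/e1.png",cv2.hconcat(o))
o=[]
for f in("scene0","scene_2"):
    a=cv2.imread(f"pics/{f}.png")[190:245,430:470]
    o.append(cv2.convertScaleAbs(cv2.resize(a,None,fx=10,fy=10,interpolation=cv2.INTER_CUBIC),alpha=1.5,beta=0))
cv2.imwrite("pics/e2.png",cv2.hconcat(o))
```

```text
(no output)
```

View pics/e1.png

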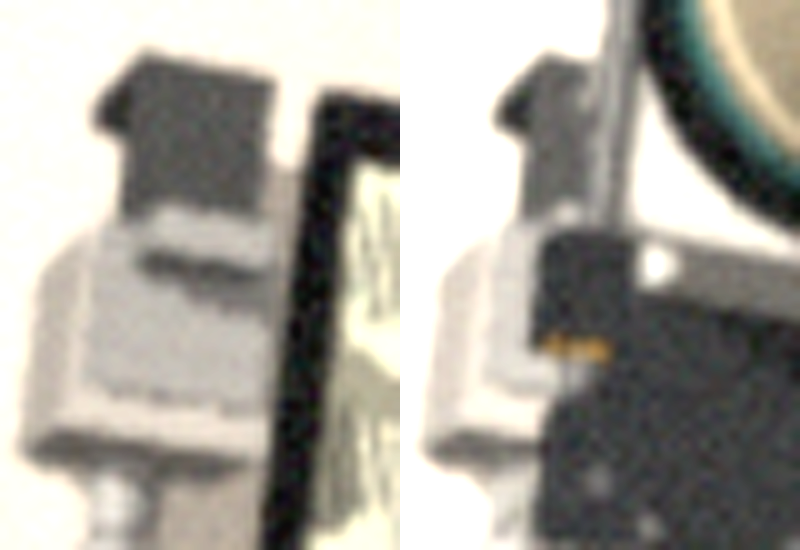

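View pics/e2.png

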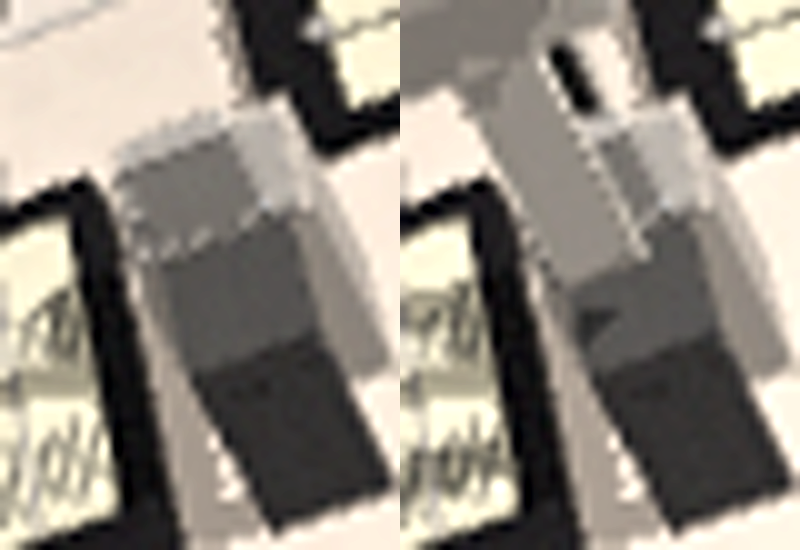

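```bash
python3 -m handwheel '0 -0.005 0.001 0 0 0 0.05; 0 0 0.002 0 0 0 0.05; 0 0 0 0 0 0 0.05; 0 0 0 0 0 0 0.006; 0 0 0 0 0 0 0.006; 0 0 0 0 0 0 0.006; 0 0 0 0 0 0 0.006; 0 0 0 0 0 0 0.006' 15; python3 look.py 3
python3 - <<'E'
import cv2
o=[]
for f,x,y in(("top_3",190,135),("scene_3",430,190)):
    a=cv2.imread(f"pics/{f}.png")[y:y+55,x:x+40]
    o.append(cv2.convertScaleAbs(cv2.resize(a,None,fx=10,fy=10,interpolation=cv2.INTER_CUBIC),alpha=1.5,beta=0))
cv2.imwrite("pics/e3.png",cv2.hconcat(o))
E
```

```text
clock: 6.3
tcp_pos: [0.5908, 0.1886, 0.1936]
tool_rot: [[0.998, -0.05, 0.028], [-0.057, -0.865, 0.499], [-0.001, -0.5, -0.866]]
wrist_force: [-1.7, 0.1, 0.8]
gripper_width: 0.0099
[0.5908 0.1886 0.1936] mouth in tool [-0.0183  0.0034  0.0272]
```

View pics/e3.png

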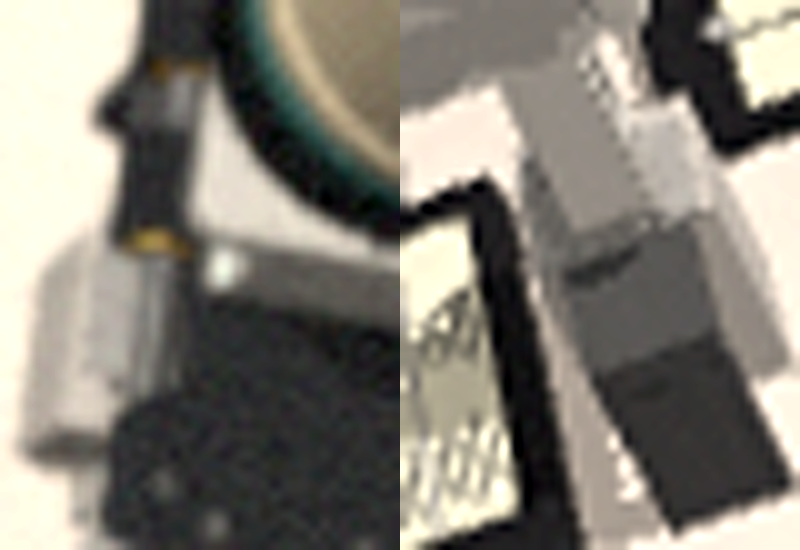

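```bash
python3 -m handwheel '0.006 0 0 0 0 0 0.006; 0.006 0 0 0 0 0 0.006; 0.006 0 0 0 0 0 0.006; 0.006 0 0 0 0 0 0.006; 0.005 0 0 0 0 0 0.006; 0.003 0 0 0 0 0 0.006; 0.001 0 0 0 0 0 0.006; 0 0 0 0 0 0 0.006'; python3 -m handwheel '0.001 0 0 0 0 0 0.006; 0.001 0 0 0 0 0 0.006; 0.001 0 0 0 0 0 0.006; 0 0 0 0 0 0 0.006; 0 0 0 0 0 0 0.006; 0 0 0 0 0 0 0.006; 0 0 0 0 0 0 0.006; 0 0 0 0 0 0 0.006'
```

```text
clock: 7.4
tcp_pos: [0.6245, 0.1867, 0.1937]
tool_rot: [[0.998, -0.05, 0.029], [-0.058, -0.865, 0.499], [0.0, -0.5, -0.866]]
wrist_force: [-0.3, -0.3, -0.0]
gripper_width: 0.01
clock: 8.4
tcp_pos: [0.625, 0.1867, 0.1936]
tool_rot: [[0.998, -0.05, 0.024], [-0.055, -0.865, 0.499], [-0.004, -0.499, -0.866]]
wrist_force: [-7.4, -3.1, 5.2]
gripper_width: 0.0101
```

```bash
python3 -m handwheel '-0.002 0 0 0 0 0 0.006; 0 0 0 0 0 0 0.03; 0 0 0 0 0 0 0.03; 0 0 -0.012 0 0 0 0.03; 0 0 -0.025 0 0 0 0.03; 0 0 -0.04 0 0 0 0.03; 0 0 -0.05 0 0 0 0.03; 0 0 -0.05 0 0 0 0.03'; python3 look.py 4
python3 - <<'E'
import cv2
o=[]
for f,x,y in(("top_4",190,135),("scene_4",430,190)):
    a=cv2.imread(f"pics/{f}.png")[y:y+55,x:x+40]
    o.append(cv2.convertScaleAbs(cv2.resize(a,None,fx=10,fy=10,interpolation=cv2.INTER_CUBIC),alpha=1.5,beta=0))
cv2.imwrite("pics/e4.png",cv2.hconcat(o))
E
```

```text
clock: 9.4
tcp_pos: [0.6202, 0.0971, 0.3491]
tool_rot: [[0.998, -0.05, 0.03], [-0.058, -0.865, 0.499], [0.001, -0.5, -0.866]]
wrist_force: [0.2, -1.0, 0.2]
gripper_width: 0.0299
[0.6202 0.0971 0.3491] mouth in tool [-0.0533  0.0034  0.2066]
```

View pics/e4.png

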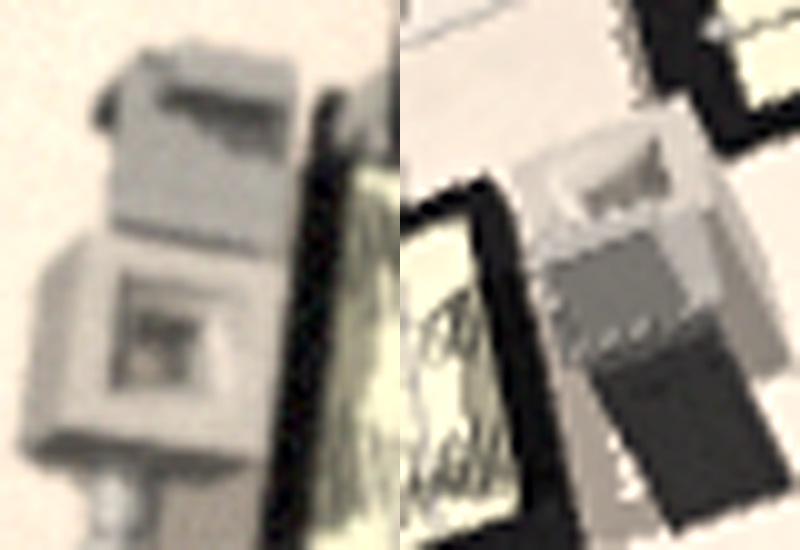

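View pics/top_4.png

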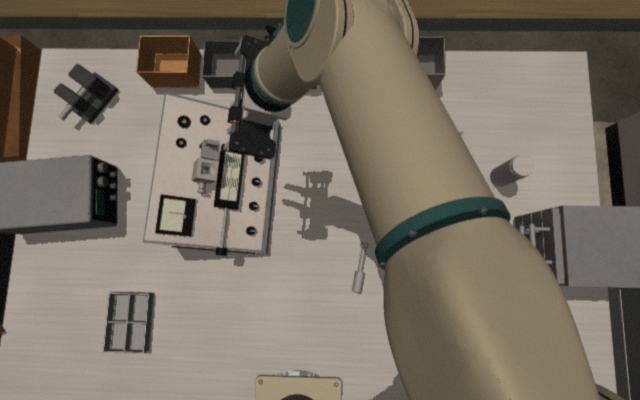

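Run:
```python
from plan import *
np.set_printoptions(precision=4,suppress=True)
Ms=[np.array([[c["fx"],0,c["cx"]],[0,c["fy"],c["cy"]],[0,0,1]])@np.linalg.inv(np.array(c["extrinsics"]))[:3] for c in (C["top"],C["scene"])]
def tri(a,b):
    P=cv2.triangulatePoints(*Ms,np.array(a,float)[:,None],np.array(b,float)[:,None]);return (P[:3]/P[3]).ravel()
print(proj("top",mouth),proj("scene",mouth),mouth,tri((207.65,168.25),(451.7,208.7)),tri((206.65,168.25),(450.7,208.7)))
for n,o in(("top",(210,60)),("scene",(380,100))):
    im=cv2.imread(f"pics/{n}_4.png")[o[1]:o[1]+80,o[0]:o[0]+80]
    im=cv2.resize(im,None,fx=6,fy=6,interpolation=cv2.INTER_CUBIC)
    P,Rc=cur()
    for d,c in(((.015,0,.019),(0,255,0)),((-.015,0,.019),(0,255,0)),((.015,0.008,.019),(0,0,255)),((.015,-.008,.019),(0,0,255)),((-.015,-.008,.019),(0,0,255)),((-.015,.008,.019),(0,0,255))):
        q=((proj(n,P+Rc@d)[0]-o+.5)*6).astype(int);cv2.circle(im,tuple(map(int,q)),2,c,-1)
    cv2.imwrite(f"pics/f_{n}.png",im)
a=cv2.hconcat([cv2.imread("pics/f_top.png"),cv2.imread("pics/f_scene.png")]);cv2.imwrite("pics/f.png",cv2.resize(a,(800,400)))
```

```text
[[206.4057 167.1427]] [[449.0199 208.9136]] [0.5731 0.2003 0.1683] [0.5717 0.2033 0.1669] [0.5713 0.2028 0.1671]
```

View pics/f.png

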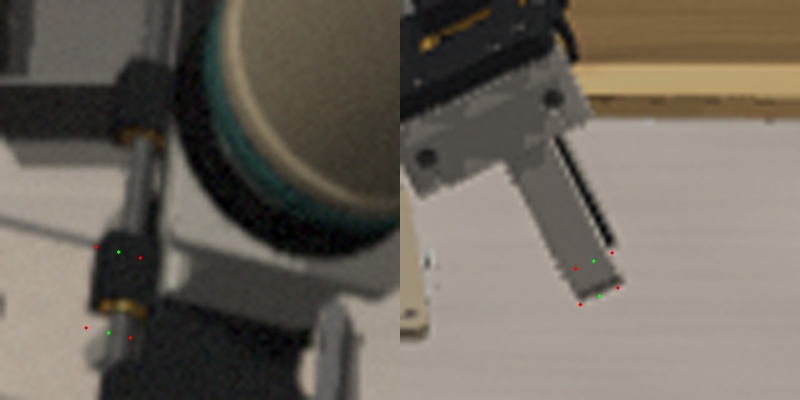

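Run:
```python
from plan import *
P,Rc=cur(); print(np.round(sensors.sense()["joint_positions"],1))
P1=np.array([.435,-.245,.2]); rows(P,Rc,P1,down(-79),14)
```

```text
[ 31.   34.2 -44.3  85.9  -7.   62.1  -7.2]
-0.0120 0.0271 -0.0032 -1.85 1.37 5.26
-0.0094 0.0282 -0.0026 -1.85 1.37 5.26
-0.0067 0.0290 -0.0018 -1.85 1.37 5.26
-0.0040 0.0296 -0.0010 -1.85 1.37 5.26
-0.0012 0.0298 -0.0001 -1.85 1.37 5.26
0.0015 0.0298 0.0008 -1.85 1.37 5.26
0.0042 0.0295 0.0019 -1.85 1.37 5.26
0.0068 0.0289 0.0029 -1.85 1.37 5.26
0.0093 0.0281 0.0040 -1.85 1.37 5.26
0.0118 0.0269 0.0052 -1.85 1.37 5.26
0.0140 0.0256 0.0063 -1.85 1.37 5.26
0.0161 0.0240 0.0075 -1.85 1.37 5.26
0.0181 0.0221 0.0086 -1.85 1.37 5.26
0.0198 0.0201 0.0098 -1.85 1.37 5.26
```

```bash
python3 -m handwheel '-0.012 0.0271 -0.0032 -1.85 1.37 5.26 0.05; -0.0094 0.0282 -0.0026 -1.85 1.37 5.26 0.05; -0.0067 0.029 -0.0018 -1.85 1.37 5.26 0.05; -0.004 0.0296 -0.001 -1.85 1.37 5.26 0.05; -0.0012 0.0298 0 -1.85 1.37 5.26 0.05; 0.0015 0.0298 0.0008 -1.85 1.37 5.26 0.05; 0.0042 0.0295 0.0019 -1.85 1.37 5.26 0.05; 0.0068 0.0289 0.0029 -1.85 1.37 5.26 0.05'
python3 -m handwheel '0.0093 0.0281 0.004 -1.85 1.37 5.26 0.05; 0.0118 0.0269 0.0052 -1.85 1.37 5.26 0.05; 0.014 0.0256 0.0063 -1.85 1.37 5.26 0.05; 0.0161 0.024 0.0075 -1.85 1.37 5.26 0.05; 0.0181 0.0221 0.0086 -1.85 1.37 5.26 0.05; 0.0198 0.0201 0.0098 -1.85 1.37 5.26 0.05; 0 0 0 0 0 0 0.05; 0 0 0 0 0 0 0.05'
python3 - <<'E'
from plan import *
P,Rc=cur(); print(np.round(sensors.sense()["joint_positions"],1))
rows(P,Rc,np.array([.435,-.245,.088]),down(-79),1)
o=[]
for n,q in(("top",(360,200)),("scene",(220,150))):
    im=eyes.camera(n);cv2.imwrite(f"pics/{n}_5.png",im)
    o.append(cv2.resize(im[q[1]:q[1]+100,q[0]:q[0]+80],None,fx=5,fy=5,interpolation=cv2.INTER_CUBIC))
cv2.imwrite("pics/e5.png",cv2.convertScaleAbs(cv2.hconcat(o),alpha=1.5))
E
```

```text
clock: 10.5
tcp_pos: [0.5121, -0.0971, 0.2602]
tool_rot: [[0.685, -0.723, 0.094], [-0.723, -0.657, 0.211], [-0.091, -0.212, -0.973]]
wrist_force: [-0.2, -1.1, -0.2]
gripper_width: 0.0503
clock: 11.5
tcp_pos: [0.4328, -0.2418, 0.1963]
tool_rot: [[0.2, -0.98, -0.009], [-0.98, -0.2, 0.002], [-0.004, 0.009, -1.0]]
wrist_force: [-0.2, 0.2, -0.1]
gripper_width: 0.0499
[ 31.5  26.1  -7.9 112.3   5.3  42.5 -58.1]
0.0040 -0.0025 0.1083 0.50 0.21 0.51
```

View pics/e5.png

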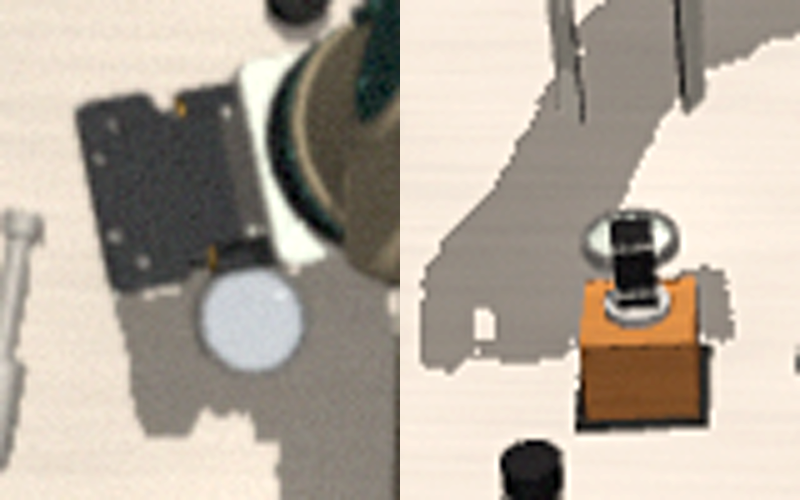

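```bash
python3 -m handwheel '0.004 -0.0025 0.02 0.5 0.2 0.5 0.05; 0 0 0.025 0 0 0 0.05; 0 0 0.025 0 0 0 0.05; 0 0 0.02 0 0 0 0.05; 0 0 0.012 0 0 0 0.05; 0 0 0.006 0 0 0 0.05; 0 0 0 0 0 0 0.05; 0 0 0 0 0 0 0.05'
python3 - <<'E'
from plan import *
P,Rc=cur(); rows(P,Rc,np.array([.435,-.245,.088]),down(-79),1)
o=[]
for n,q in(("top",(360,200)),("scene",(220,150))):
    im=eyes.camera(n);cv2.imwrite(f"pics/{n}_6.png",im)
    o.append(cv2.resize(im[q[1]:q[1]+100,q[0]:q[0]+80],None,fx=5,fy=5,interpolation=cv2.INTER_CUBIC))
cv2.imwrite("pics/e6.png",cv2.convertScaleAbs(cv2.hconcat(o),alpha=1.5))
E
```

```text
clock: 12.6
tcp_pos: [0.4354, -0.2466, 0.0886]
tool_rot: [[0.189, -0.982, -0.0], [-0.982, -0.189, -0.001], [0.001, 0.0, -1.0]]
wrist_force: [0.2, 0.5, 0.4]
gripper_width: 0.0501
-0.0016 0.0001 0.0006 0.02 -0.08 -0.13
```

View pics/e6.png

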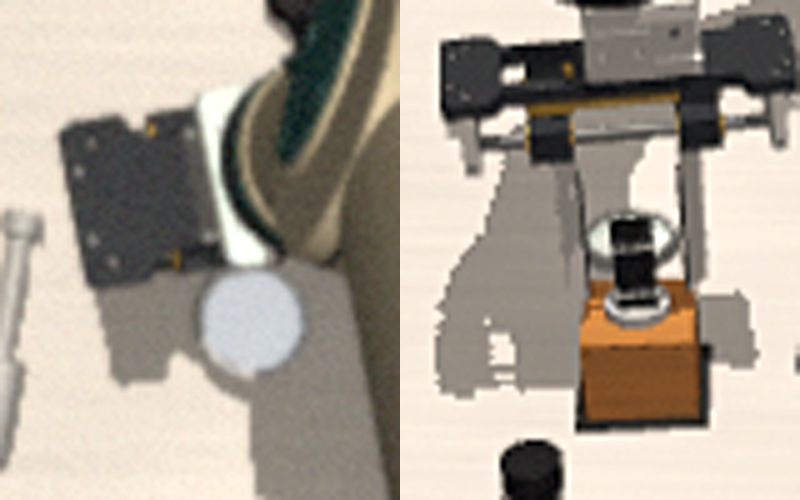

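```bash
python3 -m handwheel '-0.001 0 0 0 0 0 0.018; 0 0 0 0 0 0 0.018; 0 0 0 0 0 0 0.018; 0 0 0 0 0 0 0.018; 0 0 0 0 0 0 0.018; 0 0 -0.004 0 0 0 0.018; 0 0 -0.006 0 0 0 0.018; 0 0 -0.01 0 0 0 0.018' 50
```

```text
clock: 13.7
tcp_pos: [0.4344, -0.2456, 0.1083]
tool_rot: [[0.188, -0.982, -0.002], [-0.982, -0.188, -0.001], [0.001, 0.002, -1.0]]
wrist_force: [-0.5, -1.9, -4.0]
gripper_width: 0.0217
```

```bash
cat >> pose.py <<'E'
mouth=np.array([.5707,.2028,.1668])
E
python3 - <<'E'
from plan import *
print(mouth)
P,Rc=cur(); P1=P+[0,0,.13]; rows(P,Rc,P1,Rc,3)
# in-hand mag axes: tool x = -mag y ; same for target RT
rows(P1,Rc,mouth+A@[0,0,.158],RT,13)
E
```

```text
[0.5707 0.2028 0.1668]
0.0000 0.0001 -0.0433 0.00 0.00 0.00
0.0000 0.0001 -0.0433 0.00 0.00 0.00
0.0000 0.0001 -0.0433 0.00 0.00 0.00
-0.0260 -0.0153 -0.0051 1.97 -1.52 -5.70
-0.0245 -0.0180 -0.0038 1.97 -1.52 -5.70
-0.0226 -0.0204 -0.0025 1.97 -1.52 -5.70
-0.0205 -0.0226 -0.0012 1.97 -1.52 -5.70
-0.0182 -0.0246 0.0001 1.97 -1.52 -5.70
-0.0157 -0.0263 0.0014 1.97 -1.52 -5.70
-0.0129 -0.0276 0.0027 1.97 -1.52 -5.70
-0.0100 -0.0286 0.0040 1.97 -1.52 -5.70
-0.0070 -0.0293 0.0052 1.97 -1.52 -5.70
-0.0039 -0.0297 0.0064 1.97 -1.52 -5.70
-0.0008 -0.0297 0.0075 1.97 -1.52 -5.70
0.0024 -0.0293 0.0085 1.97 -1.52 -5.70
0.0055 -0.0286 0.0093 1.97 -1.52 -5.70
```

```bash
python3 -m handwheel '0 0 -0.0433 0 0 0 0.018; 0 0 -0.0433 0 0 0 0.018; 0 0 -0.0433 0 0 0 0.018; -0.026 -0.0153 -0.0051 1.97 -1.52 -5.7 0.018; -0.0245 -0.018 -0.0038 1.97 -1.52 -5.7 0.018; -0.0226 -0.0204 -0.0025 1.97 -1.52 -5.7 0.018; -0.0205 -0.0226 -0.0012 1.97 -1.52 -5.7 0.018; -0.0182 -0.0246 0 1.97 -1.52 -5.7 0.018'
python3 -m handwheel '-0.0157 -0.0263 0.0014 1.97 -1.52 -5.7 0.018; -0.0129 -0.0276 0.0027 1.97 -1.52 -5.7 0.018; -0.01 -0.0286 0.004 1.97 -1.52 -5.7 0.018; -0.007 -0.0293 0.0052 1.97 -1.52 -5.7 0.018; -0.0039 -0.0297 0.0064 1.97 -1.52 -5.7 0.018; -0.0008 -0.0297 0.0075 1.97 -1.52 -5.7 0.018; 0.0024 -0.0293 0.0085 1.97 -1.52 -5.7 0.018; 0.0055 -0.0286 0.0093 1.97 -1.52 -5.7 0.018'
python3 - <<'E'
from plan import *
P,Rc=cur(); rows(P,Rc,mouth+A@[0,0,.108],RT,5)
E
```

```text
clock: 14.7
tcp_pos: [0.485, -0.1013, 0.2638]
tool_rot: [[0.643, -0.76, 0.095], [-0.761, -0.62, 0.191], [-0.086, -0.195, -0.977]]
wrist_force: [-0.2, 0.5, -2.5]
gripper_width: 0.0219
clock: 15.7
tcp_pos: [0.5659, 0.1253, 0.3039]
tool_rot: [[0.999, -0.044, 0.027], [-0.051, -0.865, 0.5], [0.002, -0.501, -0.866]]
wrist_force: [0.1, 0.7, -1.6]
gripper_width: 0.0221
0.0001 0.0003 0.0099 -0.01 0.01 0.05
0.0001 0.0003 0.0099 -0.01 0.01 0.05
0.0001 0.0003 0.0099 -0.01 0.01 0.05
0.0001 0.0003 0.0099 -0.01 0.01 0.05
0.0001 0.0003 0.0099 -0.01 0.01 0.05
```

```bash
python3 -m handwheel '0 0.0003 0.01 0 0 0 0.018; 0 0.0003 0.01 0 0 0 0.018; 0 0.0003 0.01 0 0 0 0.018; 0 0.0003 0.01 0 0 0 0.018; 0 0.0003 0.0095 0 0 0.2 0.018; 0 0 0 0 0 0 0.018; 0 0 0 0 0 0 0.018; 0 0 0 0 0 0 0.018'
cat > look2.py <<'E'
import sys
from plan import *
np.set_printoptions(precision=4,suppress=True)
k=sys.argv[1]; P,Rc=cur(); o=[]
d=RT.T@(mouth-P); print(P,"tool->mouth",d,"collar dist",d[2]-.033, "rot err deg",np.degrees(R.from_matrix(Rc.T@RT).as_rotvec()))
for n,q in(("top",(185,110)),("scene",(420,170))):
    im=eyes.camera(n);cv2.imwrite(f"pics/{n}_{k}.png",im)
    im=cv2.resize(im[q[1]:q[1]+75,q[0]:q[0]+50],None,fx=8,fy=8,interpolation=cv2.INTER_CUBIC)
    im=cv2.convertScaleAbs(im,alpha=1.5)
    for w in np.arange(0,.1,.01):
        z=((proj(n,mouth+A@[0,0,w])[0]+(1,0)-q+.5)*8).astype(int); cv2.circle(im,tuple(map(int,z)),2,(0,0,255),-1)
    o.append(im)
cv2.imwrite(f"pics/g_{k}.png",cv2.hconcat(o))
E
python3 look2.py 7
```

```text
clock: 16.7
tcp_pos: [0.5685, 0.1475, 0.2601]
tool_rot: [[0.998, -0.051, 0.03], [-0.059, -0.864, 0.499], [0.0, -0.5, -0.866]]
wrist_force: [1.2, -0.2, -2.5]
gripper_width: 0.0216
[0.5685 0.1475 0.2601] tool->mouth [-0.0009 -0.0013  0.1085] collar dist 0.07549657566479318 rot err deg [-0.015  -0.135  -0.1771]
```

View pics/g_7.png

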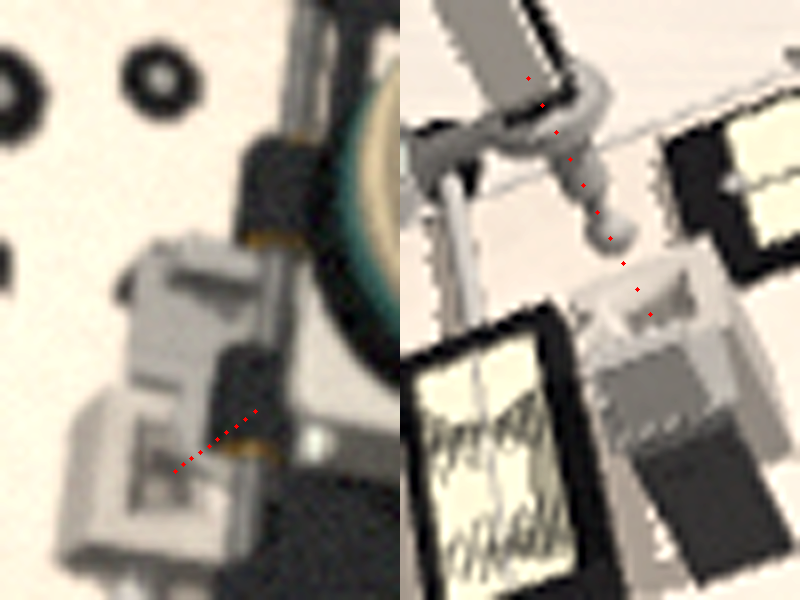

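```bash
python3 -m handwheel '-0.0009 -0.0013 0.004 0 0 -0.2 0.018; 0 0 0.006 0 0 0 0.018; 0 0 0.006 0 0 0 0.018; 0 0 0.006 0 0 0 0.018; 0 0 0.005 0 0 0 0.018; 0 0 0.005 0 0 0 0.018; 0 0 0.003 0 0 0 0.018; 0 0 0 0 0 0 0.018' 55
python3 look2.py 8
```

```text
clock: 17.8
tcp_pos: [0.5683, 0.1659, 0.2297]
tool_rot: [[0.998, -0.048, 0.029], [-0.056, -0.865, 0.499], [0.001, -0.5, -0.866]]
wrist_force: [0.6, -0.8, -2.2]
gripper_width: 0.0214
[0.5683 0.1659 0.2297] tool->mouth [ 0.0003 -0.0006  0.073 ] collar dist 0.03998259897162734 rot err deg [ 0.0162 -0.0783  0.0009]
```

View pics/g_8.png

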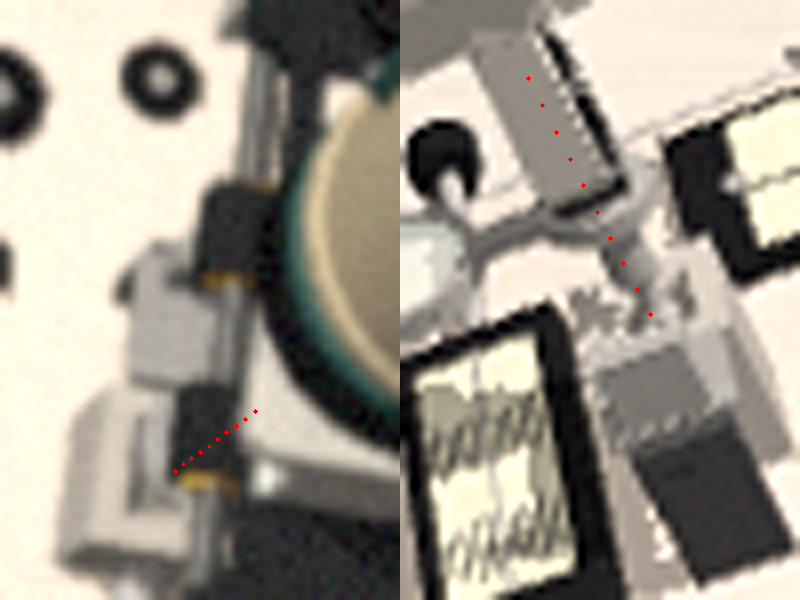

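Tip is in the mouth (about 10 mm) with no contact force. Continuing down.

```bash
python3 -m handwheel '0 0 0.003 0 0 0 0.018; 0 0 0.003 0 0 0 0.018; 0 0 0.003 0 0 0 0.018; 0 0 0.002 0 0 0 0.018; 0 0 0.001 0 0 0 0.018; 0 0 0 0 0 0 0.018; 0 0 0 0 0 0 0.018; 0 0 0 0 0 0 0.018'
python3 -c "
from plan import *
P,Rc=cur();d=RT.T@(mouth-P);s=sensors.sense();print(np.round(d,4),'collar',d[2]-.033,'F tool',np.round(RT.T@s['wrist_force'],1))"
```

```text
clock: 18.9
tcp_pos: [0.5687, 0.172, 0.2195]
tool_rot: [[0.998, -0.048, 0.029], [-0.056, -0.865, 0.499], [0.001, -0.5, -0.866]]
wrist_force: [0.6, -2.5, -6.4]
gripper_width: 0.0212
[ 0.0002 -0.0004  0.0611] collar 0.028054808400666917 F tool [0.7 5.3 4.3]
```

```bash
python3 -m handwheel '0 0.001 0 0 0 0 0.018; 0 0 0.003 0 0 0 0.018; 0 0 0.002 0 0 0 0.018; 0 0 0.002 0 0 0 0.018; 0 0 0.001 0 0 0 0.018; 0 0 0.001 0 0 0 0.018; 0 0 0 0 0 0 0.018; 0 0 0 0 0 0 0.018'
cat > st.py <<'E'
from plan import *
P,Rc=cur();d=RT.T@(mouth-P);s=sensors.sense();print(np.round(d,4),'collar',d[2]-.033,'F tool',np.round(RT.T@s['wrist_force'],1),np.degrees(R.from_matrix(Rc.T@RT).as_rotvec()).round(2))
E
python3 st.py
```

```text
clock: 19.9
tcp_pos: [0.5696, 0.176, 0.2118]
tool_rot: [[0.998, -0.048, 0.031], [-0.057, -0.864, 0.5], [0.003, -0.501, -0.866]]
wrist_force: [1.7, -2.4, -0.9]
gripper_width: 0.0214
[-0.0004 -0.0007  0.0523] collar 0.019343497721573247 F tool [ 1.9  2.4 -0.4] [-0.04 -0.17  0.03]
```

```bash
python3 -m handwheel '0 0 0.002 0 0 0 0.018; 0 0 0.002 0 0 0 0.018; 0 0 0.002 0 0 0 0.018; 0 0 0.002 0 0 0 0.018; 0 0 0.001 0 0 0 0.018; 0 0 0.001 0 0 0 0.018; 0 0 0 0 0 0 0.018; 0 0 0 0 0 0 0.018'; python3 st.py
```

```text
clock: 20.9
tcp_pos: [0.5703, 0.1809, 0.203]
tool_rot: [[0.998, -0.048, 0.032], [-0.057, -0.864, 0.5], [0.003, -0.501, -0.866]]
wrist_force: [3.2, -2.7, -1.4]
gripper_width: 0.0218
[-0.0008 -0.0009  0.0424] collar 0.009350222044115841 F tool [ 3.3  2.9 -0. ] [-0.04 -0.21  0.02]
```

```bash
python3 -m handwheel '0 0 0.002 0 0 0 0.018; 0 0 0.002 0 0 0 0.018; 0 0 0.002 0 0 0 0.018; 0 0 0.001 0 0 0 0.018; 0 0 0.001 0 0 0 0.018; 0 0 0 0 0 0 0.018; 0 0 0 0 0 0 0.018; 0 0 0 0 0 0 0.018'; python3 st.py; python3 look2.py 9
```

```text
clock: 21.9
tcp_pos: [0.5705, 0.1839, 0.1978]
tool_rot: [[0.998, -0.048, 0.032], [-0.057, -0.865, 0.499], [0.003, -0.5, -0.866]]
wrist_force: [-2.0, -12.1, 16.6]
gripper_width: 0.0216
[-0.0008 -0.0009  0.0363] collar 0.0032537615902846206 F tool [ -1.3   2.3 -20.4] [ 0.01 -0.22  0.01]
[0.5705 0.1839 0.1978] tool->mouth [-0.0008 -0.0009  0.0363] collar dist 0.0032537615902846206 rot err deg [ 0.0131 -0.2222  0.0108]
```

View pics/g_9.png

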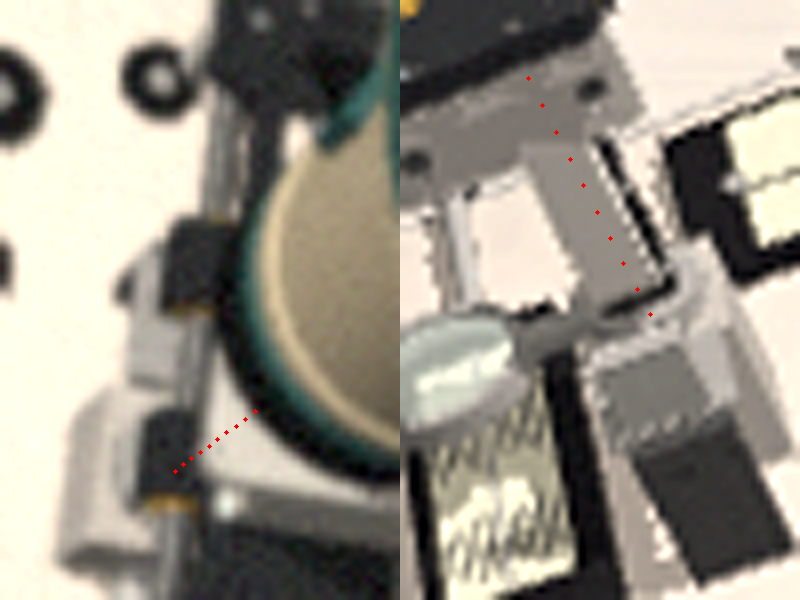

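```bash
python3 -m handwheel '0 0 0.0005 0 0 0 0.018; 0 0 0.0005 0 0 0 0.018; 0 0 0 0 0 0 0.018; 0 0 0 0 0 0 0.018; 0 0 0 0 0 0 0.018; 0 0 0 0 0 0 0.018; 0 0 0 0 0 0 0.018; 0 0 0 0 0 0 0.018'; python3 st.py
python3 - <<'E'
import cv2
o=[]
for f in("scene_4","scene_9"):
    a=cv2.imread(f"pics/{f}.png")[185:240,430:475]
    o.append(cv2.convertScaleAbs(cv2.resize(a,None,fx=9,fy=9,interpolation=cv2.INTER_CUBIC),alpha=1.5,beta=0))
cv2.imwrite("pics/e9.png",cv2.resize(cv2.hconcat(o),(800,490)))
E
```

```text
clock: 23.0
tcp_pos: [0.5705, 0.184, 0.1977]
tool_rot: [[0.998, -0.048, 0.032], [-0.058, -0.865, 0.498], [0.004, -0.499, -0.866]]
wrist_force: [-3.4, -17.4, 24.9]
gripper_width: 0.0216
[-0.0008 -0.0008  0.0362] collar 0.003201597286634203 F tool [ -2.4   2.7 -30.3] [ 0.03 -0.23  0.01]
```

View pics/e9.png

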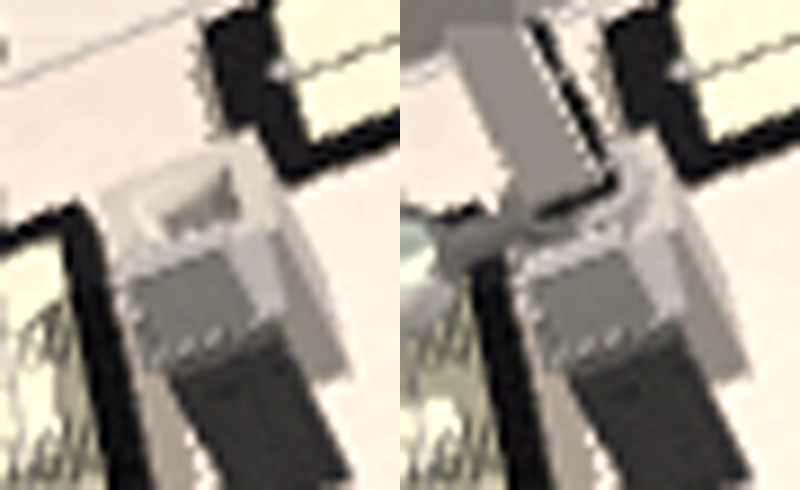

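```bash
python3 -m handwheel '0 0 -0.0012 0 0 0 0.018; 0 0 -0.0011 0 0 0 0.018; 0 0 0 0 0 0 0.018; 0 0 0 0 0 0 0.04; 0 0 0 0 0 0 0.04; 0 0 0 0 0 0 0.04; 0 0 0 0 0 0 0.04; 0 0 0 0 0 0 0.04'; python3 st.py
```

```text
clock: 24.0
tcp_pos: [0.5692, 0.1844, 0.1969]
tool_rot: [[0.998, -0.048, 0.029], [-0.056, -0.864, 0.5], [0.001, -0.5, -0.866]]
wrist_force: [0.2, 0.6, 0.5]
gripper_width: 0.04
[ 0.0004 -0.0009  0.0353] collar 0.0023162997358858184 F tool [ 0.2 -0.8 -0.1] [-0.03 -0.06  0.02]
```

```bash
python3 -m handwheel '0 0 -0.01 0 0 0 0.04; 0 0 -0.015 0 0 0 0.04; 0 0 -0.025 0 0 0 0.04; 0 0 -0.04 0 0 0 0.04; 0 0 -0.05 0 0 0 0.04; 0 0 -0.03 0 0 0 0.04; 0 0 0 0 0 0 0.04; 0 0 0 0 0 0 0.04'; python3 look2.py 10
```

```text
clock: 25.0
tcp_pos: [0.5639, 0.0994, 0.3439]
tool_rot: [[0.998, -0.048, 0.029], [-0.056, -0.865, 0.499], [0.001, -0.5, -0.866]]
wrist_force: [-0.9, -0.3, -0.5]
gripper_width: 0.0399
[0.5639 0.0994 0.3439] tool->mouth [ 0.0011 -0.0012  0.2051] collar dist 0.17212926387776203 rot err deg [-0.0034 -0.0483  0.0155]
```

View pics/g_10.png

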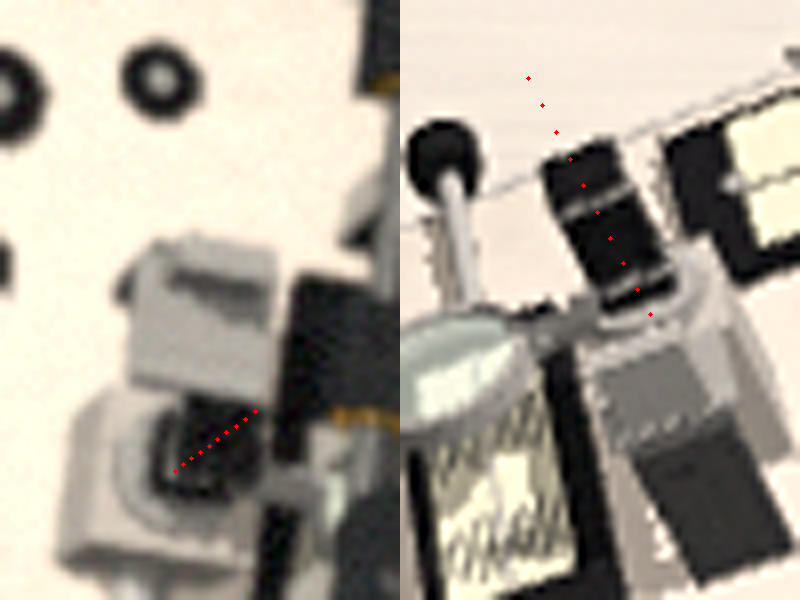

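View pics/scene_10.png

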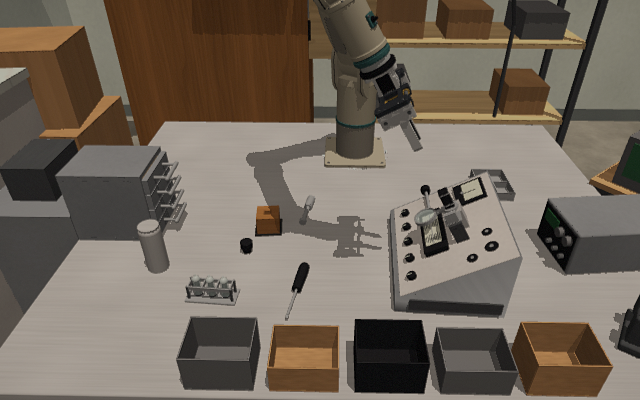

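Run:
```python
from plan import *
th=np.linspace(0,2*np.pi,60); o=[]
for n,q,b in(("top",(190,120),(1,0)),("scene",(410,165),(1,-.5))):
    for h,col in((0,(0,0,255)),(.005,(255,0,0))):
        pass
    im=cv2.imread(f"pics/{n}_10.png")[q[1]:q[1]+75,q[0]:q[0]+55]
    im=cv2.convertScaleAbs(cv2.resize(im,None,fx=7,fy=7,interpolation=cv2.INTER_CUBIC),alpha=1.4)
    def poly(pts,col):
        z=((proj(n,[mouth+A@np.array(p) for p in pts])+b-q+.5)*7).astype(np.int32); cv2.polylines(im,[z],True,col,1)
    poly([(.018*np.cos(t),.018*np.sin(t),.008) for t in th],(0,0,255))
    poly([(-.062+.028*np.cos(t),.028*np.sin(t),.0085) for t in th],(0,0,255))
    poly([(a*.011,c*.011,.054) for a,c in((1,1),(1,-1),(-1,-1),(-1,1))],(0,160,0))
    poly([(a*.022,c*.022,0) for a,c in((1,1),(1,-1),(-1,-1),(-1,1))],(255,0,0))
    o.append(im)
cv2.imwrite("pics/h.png",cv2.hconcat(o))
```

```text
(no output)
```

View pics/h.png

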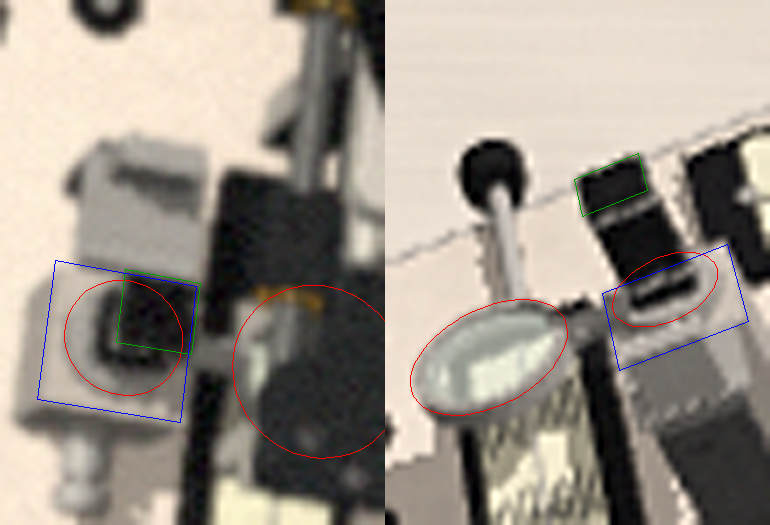

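```bash
python3 -c "
from cell import sign_off,sensors
print(sensors.sense()['wrist_force']);print(sign_off())"
```

```text
[ 0.14385004 -1.1510644   0.81047597]
the job is handed in; nothing more can be done
None
```

I slid the shutter open and put the magnifier in the holder, with its collar on the holder and the lens over the chart window. I let go, backed the gripper off about 170 mm along the bore, and handed in at about 25 s of the 59 s allowed. The hand-in gives no verdict.

- **Shutter:** I pinched the tab (opening read 10 mm) and dragged it about 34 mm until it hit a firm stop. A last picture, taken after letting go, still shows it open.
- **Magnifier:** I gripped it at about 22 mm, turned and tilted it, and slid the rod down. Static readings showed a sideways force while the rod passed the spring plunger, which went away near home. There the collar met a rigid stop: commanding 1 mm further raised the force to about 30 N with no movement.
- **After letting go:** In the scene picture, the collar, grip and lens match the outline expected for fully home to about one pixel. The tubes look upright and in place, and the robot touches nothing.

- **A disagreement:** By my camera estimate of the bore mouth, the collar sat about 3 mm short when it hit the stop. I put that down to error in the estimated height of the mouth, because the stop was rigid and the picture matched.
- **Not checked:** I could not read the plunger directly. The arm hid part of the holder and the lens in the top picture, so the lens position rests on the scene picture.

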